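# Swap the stuck transit bung of a filament dry box for its drying cartridge

## Robot

A 7-joint arm with a two-finger parallel gripper is mounted at the origin on the work surface. World frame = base frame: x ahead of the robot, y to its left, z up, the work surface at z = 0. Lengths are in m, angles in rad, forces in N, time in s.
With the tool pointing down it reaches from about 0.4 to 0.875 m from the base axis. Payload 6.5 kg.
Tool frame: the origin (TCP) lies midway between the tips of the shut fingers; the grasp point (between the pads) lies 19 mm behind it; z points along the fingers, y is the direction in which the jaws open and shut (so a half turn about z gives the same grasp; the last joint's range is limited). The gripper opens to 85 mm and grips with 20 to 120 N. Pads are 22 mm wide; open, the fingers measure 114 mm over their backs; the gripper's body (76 mm by 85 mm) begins 54 mm behind the grasp point. The pads swing forward as they close: fully open they stand 13 mm farther back than shut.
Start: joints at [1.111, 0.536, -0.004, 1.538, 0.003, 1.067, -0.071], TCP at [0.249, -0.6, 0.231] pointing down, gripper open.
Joint ranges: [-2.7, 2.7], [-0.37, 2.16], [-1.27, 1.26], [0.24, 2.4], [-1.31, 4.45], [0.19, 1.91], [-2.76, 2.76]. Speed limits (rad/s): [2.39, 2.39, 3.14, 3.14, 3.14, 3.14, 3.14].

## Interface

Orientations are given as a unit quaternion [x, y, z, w].
In Python, from station import r gives the robot as it stands. The module is installed in compiled form; this text tells all that it offers.
- The arm moves only by the tool apply_moves, never from a script. Its argument "plan" is a list of rows, each an object of numbers: "tx", "ty", "tz": the shift along the world's x, y, z in cm; "spin": the turn about the world's z in rad; "gripper": the finger opening in cm, from 0 to 8.54. A call has 1 to 12 rows; each row is the pose to reach, as a shift and turn from the pose commanded when the call began; what a row does not reach only later rows make up. A row lasts 1/8 s, in which the tool goes at most 62.5 mm and 10.7 degrees, less where a joint would pass 70% of its speed; a pose out of reach is approached as far as the arm can. A call with a gripper value outside its range is refused whole. The fingers move at their own pace and stop on an object; the grip force is fixed at half the most. Time passes only in rows, so rows that repeat a pose let the fingers close. It gives the time, the measured TCP pose, the force and the opening at its end, in the units of the state.
- r.read_state(): the state, without advancing time (a new reading comes with each control period).
- r.snapshot(name): name is "scene" or "top" or "wrist"; returns (picture, depth): 420x560x3 uint8, blue, green, red; 420x560 float32, m along the optical axis (not along the pixel's ray), 0 where there is no reading.
- r.get_calibration(name): a dict with "K" (3x3 intrinsics, pixels), "view" (4x4, takes a point from world to camera coordinates). Camera axes: x right, y down, z forward; pixel columns grow to the right and rows downward; lengths in m; the calibration is good to about 2 mm. A picture is of the moment at which its call begins: read the wrist's pose just before it. get_calibration takes no time and is no camera call; for the wrist camera it gives the pose at the moment of the call.
- r.job_done(): hands the job in, once; it reports no verdict.
The state is a dict: "time_s": time; "qpos": joint angles; "qd": joint speeds; "effort": joint torques, N m; "eef_pos": TCP position; "eef_rot": TCP orientation; "force": force on the tool from outside, world axes, zero at the start; "moment": the same for the moment, N m; "opening": opening from 0.0 (shut) to 1.0 (fully open).
Only numpy, scipy, OpenCV 4.12 (cv2) and the standard library are available. Lean on these libraries where they do the work, as an engineer would, in place of code of your own. Each camera call takes 0.05 s, during which the arm holds its last target. There are 200 camera calls.

## Task

Get the filament dry box ready for use: swing the keeper bar on its top well clear to either side, then rock the stuck bung by its tab about ten degrees each way, first to the left and then to the right as seen from the robot, while lifting, until it comes loose and out; the box must stay down on its base. Stand the bung upright in the tray, then set the drying cartridge into the open port, upright and fully home on its flange. Leave the other things on the table alone.

Things in the scene. Friction and masses are not known exactly. Their poses are not given: they have to be found in the camera images.
- port (a point): Centre of the 70 mm round port in the dry box's lid, at the lid's top, 92 mm above the table. Axes: x away from the robot, y left, z up, square to the box. White box and lid, 160 x 160 mm, in a fixed black base 176 x 176 mm. Rubber lips on the port's y sides, sprung inward by about 30 N each, leave 60 mm between them when it is open; 65 mm deep below.
- canister (a joint): How far (m) the dry box is lifted off its base; 0 = down. Its weight and rubbing, about 17 N in all, hold it down. Pulling the seated bung straight up takes 21 to 32 N and so lifts the box instead; leaning the bung frees one side at a time, with half of that.
- bar (a joint): Angle (rad) of the keeper bar about its upright pivot; 0 = straight over the bung towards the robot; positive = anticlockwise from above (free end to the right seen from the robot); stops at -1.6 and 1.6. It stays where it is left and turns with about 0.06 N m.
- bar_pivot (a point): Axis of the keeper bar's pivot, at mid-thickness of the bar, 62 mm beyond the port's centre (port +x), 55 mm above the lid. The bar is flat aluminium, 180 mm long, 18 mm wide, 8 mm thick, its underside 5 mm above the bung's tab.
- bar_pin (a point): Upright steel pin 14 mm in diameter near the bar's free end, 165 mm from the pivot, just outside the box's near side when the bar is closed. It rises from the bar to 22 mm above the bar's top; the point is 9 mm below the pin's tip.
- bung_centre (a point): Centre of the 76 mm high bung, axes as the port's. From below: black rubber taper 30 mm high (56 mm across at foot, 64 at top); grey flange 86 mm across, 8 thick; upright tab 50 mm in x, 18 in y, 38 high. Seated, the flange lies on the lid, this point 8 mm above the port's. 0.12 kg. Take it by the tab's flat faces; it rocks in y over the flange's edge. The lips hold it until about 12 mm up.
- bung_top (a point): Middle of the top edge of the bung's tab, 38 mm above the bung's centre along its own axis.
- cartridge_centre (a point): Centre of the 96 mm high drying cartridge. It stands on the table on its ribbed white stem (44 mm across, 50 high, chamfered foot); above that a grey flange 86 mm across, 6 thick, and a round grey head 40 mm across, 40 high, to take it by. About 0.16 kg. Home in the port, the flange lies on the lid and this point is 2 mm below the port's.
- tray_in (a point): Centre of the inner floor (4 mm above the table) of the empty black square tray fixed to the table, 170 x 170 mm outside, walls 4 mm thick, 22 mm high overall. The bung standing in it has its centre 38 mm above this point.
- spool: Bystander: filament spool lying flat, 200 mm across, 62 mm high; origin under its centre.
- print_vase: Bystander: white printed vase, 110 mm high, 72 mm across; origin under its centre.
- print_block: Bystander: white printed stepped block, 70 x 50 x 52 mm; origin under its centre.
- glue_jar: Bystander: jar 52 mm across, 75 mm high; origin under its centre.
- spray: Bystander: tall white jar 54 mm across, 180 mm high; origin under its centre.
- scraper: Bystander: scraper with a wooden handle, 200 mm long, lying along its x; origin under its middle.
- wrench: Bystander: steel wrench, 150 mm long, lying along its x; origin under its middle.
Mind the look-alikes: they are no part of the job. Leave any green or pink look-alike of the part that bears cartridge_centre alone.

How it is judged:
By the outcome, as a careful person would: the job done as asked, in the order asked, and still so for the second after the job is handed in, with the robot touching nothing.
It also fails if it takes over 72 s, if anything falls off the work surface, if the arm or the gripper's body presses on something with over 40 N, if the wrist force passes 120 N, or if a joint passes its speed limit or range.

## Working session

There is one attempt and no reset: what is moved stays moved. The work goes in short steps, Python scripts to look and compute and a tool call to move; the robot and the scene stay as the last step left them, time stands still between calls to the robot, and variables do not carry over. Pictures are saved under pics/ and viewed, about 8 in all and at most 12, crops included, and the job is handed in when it is done.

Besides the shell and the picture viewer there is one more tool, called after "Request:" as name([rows], argument=value, ...), one row to a line, values as JSON. apply_moves: Moves the arm, as the interface text tells. Its arguments: {"type":"object","properties":{"plan":{"type":"array","items":{"type":"object","properties":{"tx":{"type":"number"},"ty":{"type":"number"},"tz":{"type":"number"},"spin":{"type":"number"},"gripper":{"type":"number"}}}}},"required":["plan"]}

```bash
mkdir -p pics; cat > h.py <<'E'
from station import r
import numpy as np, cv2
def snap(n):
    c=r.get_calibration(n); p,d=r.snapshot(n); return p,d,np.array(c["K"]),np.array(c["view"])
def world(d,K,V):
    v,u=np.mgrid[:d.shape[0],:d.shape[1]]
    c=np.stack([(u-K[0,2])/K[0,0]*d,(v-K[1,2])/K[1,1]*d,d,np.ones_like(d)],-1)
    w=(c@np.linalg.inv(V).T)[...,:3]; w[d==0]=np.nan; return w
def pix(P,K,V):
    c=V@np.append(P,1); return (K@c[:3])[:2]/c[2]
E
python3 - <<'E'
from h import *
for n in("scene","top"):
    p,d,K,V=snap(n); cv2.imwrite(f"pics/{n}0.png",p); np.savez(f"{n}0.npz",p=p,d=d,K=K,V=V)
    print(n,K[0,0],np.linalg.inv(V)[:3].round(2).tolist())
print(r.read_state())
E
```

```text
scene 504.6853645140155 [[0.52, 0.71, -0.49, 1.2], [0.86, -0.42, 0.3, -0.39], [0.01, -0.57, -0.82, 1.28]]
top 428.4405860357746 [[-0.01, -1.0, 0.07, 0.41], [-1.0, 0.01, 0.0, 0.03], [-0.0, -0.07, -1.0, 1.71]]
{'time_s': 0.1, 'qpos': array([ 1.11082902,  0.53711318, -0.00444529,  1.53874359,  0.00259642,
        1.0673141 , -0.07117449]), 'qd': array([-8.92922824e-06, -3.09690939e-03, -5.62703797e-04, -1.99673748e-03,
       -1.74808864e-04, -1.87373516e-03,  1.15767782e-03]), 'effort': array([ 2.56718289e-03, -5.84578156e+01,  1.05218779e+00, -2.59781796e+01,
        1.27101887e-02,  4.54863533e-03,  8.57167947e-05]), 'eef_pos': array([ 0.24916258, -0.59974086,  0.23049786]), 'eef_rot': array([ 9.80670742e-01,  1.95663687e-01, -2.07212399e-04, -7.58424995e-04]), 'force': array([-0.78964634,  0.49851952, -0.3869092 ]), 'moment': array([-0.02434389, -0.02524326,  0.00579466]), 'opening': 1.002024437349289}
```

View pics/scene0.png

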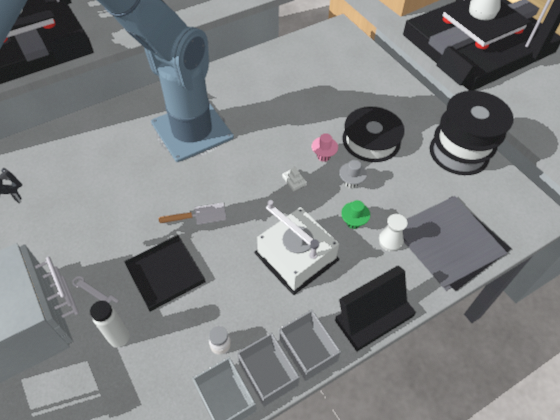

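View pics/top0.png

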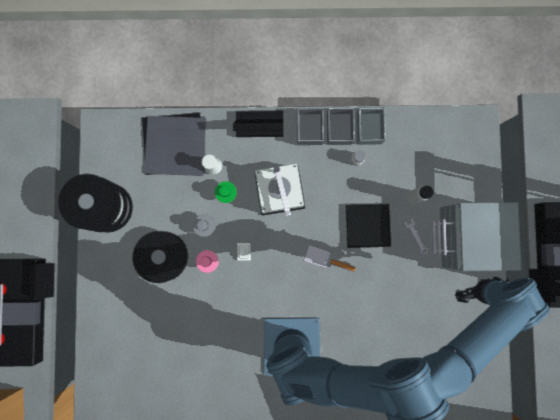

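The scene view shows the box at (297,248), its keeper bar with the pin near (270,206), and the tray at (165,272). Three parts could be taken for the cartridge: grey (352,172), green (356,213) and pink (325,146). By the description, grey is the one. Next I measure rough positions from depth.

```bash
python3 - <<'E'
from h import *
for n in("scene","top"):
    f=np.load(n+"0.npz"); p,d,K,V=[f[k] for k in "pdKV"]; w=world(d,K,V)
    def box(u0,v0,u1,v1,z0,z1,lab):
        q=w[v0:v1,u0:u1].reshape(-1,3); q=q[(q[:,2]>z0)&(q[:,2]<z1)]
        if len(q)<3: print(n,lab,len(q)); return
        R=cv2.minAreaRect((q[:,:2]*1000).astype(np.float32))
        print(n,lab,len(q),"mean",q.mean(0).round(4),"rect",np.round(R[0],1),np.round(R[1],1),round(R[2],1), 'zmed',np.median(q[:,2]).round(4))
    B=(240,190,350,300) if n=="scene" else (245,150,315,225)
    box(*B,.085,.098,"lid"); box(*B,.139,.158,"bar"); box(*B,.158,.18,"pin"); box(*B,.12,.138,"tab")
    C=(335,150,370,190) if n=="scene" else (190,210,216,240)
    box(*C,.085,.105,"carthead"); box(*C,.05,.062,"cartfl")
    T=(120,230,210,310) if n=="scene" else (338,195,400,255)
    box(*T,.0165,.03,"traywall"); box(*T,-.002,.0095,"trayfloor")
f=np.load("scene0.npz"); p=f['p']
cv2.imwrite("pics/c1.png",cv2.resize(p[120:300,220:420],None,fx=4,fy=3.3,interpolation=cv2.INTER_CUBIC))
E
```

```text
scene lid 2144 mean [0.6169 0.0373 0.0929] rect [610.8  43.3] [164.7 165.1] 8.1 zmed 0.0931
scene bar 417 mean [0.598  0.0328 0.1518] rect [592.9  34. ] [186.4  24.7] 12.9 zmed 0.1518
scene pin 65 mean [0.578  0.0276 0.1658] rect [595.5  30.4] [185.3  21.9] 13.9 zmed 0.1638
scene tab 105 mean [0.7223 0.0401 0.1283] rect [715.8  43.9] [ 30.7 248.8] 89.0 zmed 0.1278
scene carthead 123 mean [0.474  0.3345 0.0955] rect [472.2 335.3] [38.5 38.4] 82.7 zmed 0.0958
scene cartfl 305 mean [0.4774 0.3294 0.057 ] rect [443.7 326. ] [143.6  84.5] 16.6 zmed 0.0573
scene traywall 436 mean [ 0.4676 -0.3063  0.0221] rect [ 466.6 -305.5] [175.1 170.3] 1.0 zmed 0.0221
scene trayfloor 5988 mean [ 0.4541 -0.3029  0.0034] rect [ 446.9 -306.2] [280.2 262.3] 60.0 zmed 0.0033
top lid 1236 mean [0.611  0.0411 0.0924] rect [611.8  40.7] [160.7 159.7] 8.6 zmed 0.0925
top bar 229 mean [0.5972 0.0322 0.1509] rect [592.6  33.5] [184.8  25.2] 12.4 zmed 0.1516
top pin 30 mean [0.5868 0.0303 0.1644] rect [591.2  33. ] [176.2  19.4] 12.1 zmed 0.1606
top tab 8 mean [0.6048 0.0448 0.1354] rect [607.5  45.7] [38.9  4.5] 13.6 zmed 0.1356
top carthead 93 mean [0.4724 0.3336 0.096 ] rect [472.6 334.1] [37.4 38.2] 14.9 zmed 0.0966
top cartfl 256 mean [0.4719 0.3321 0.0567] rect [472.5 334.1] [82.5 82.8] 41.1 zmed 0.057
top traywall 168 mean [ 0.4702 -0.3105  0.0222] rect [ 467.1 -307. ] [169.6 170.4] 1.4 zmed 0.0219
top trayfloor 2613 mean [ 0.4705 -0.3106  0.0032] rect [ 470.9 -311.7] [245.7 236.3] 89.1 zmed 0.0029
```

View pics/c1.png

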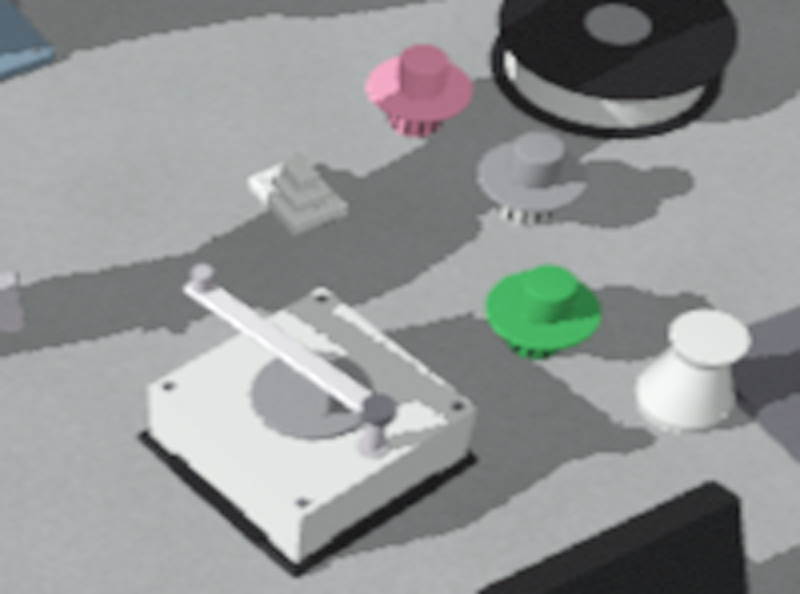

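Grey cartridge at crop (530,180), with its ribbed white stem. The green at (543,310) and pink at (420,90) are look-alikes. The port is at about (0.6115, 0.0415) with yaw 8.4°, and the lid height and size match the description. I'll move above the pin and look from near.

Request:
apply_moves([
  {"tx":4,"ty":6,"tz":2,"spin":-0.1,"gripper":3},
  {"tx":26.3,"ty":61.5,"tz":2,"spin":-0.18,"gripper":3},
  {"tx":26.3,"ty":61.5,"tz":2,"spin":-0.18,"gripper":3},
  {"tx":26.3,"ty":61.5,"tz":2,"spin":-0.18,"gripper":3},
  {"tx":26.3,"ty":61.5,"tz":2,"spin":-0.18,"gripper":3},
  {"tx":26.3,"ty":61.5,"tz":2,"spin":-0.18,"gripper":3},
  {"tx":26.3,"ty":61.5,"tz":2,"spin":-0.18,"gripper":3},
  {"tx":26.3,"ty":61.5,"tz":2,"spin":-0.18,"gripper":3},
  {"tx":26.3,"ty":61.5,"tz":2,"spin":-0.18,"gripper":3},
  {"tx":26.3,"ty":61.5,"tz":2,"spin":-0.18,"gripper":3},
  {"tx":26.3,"ty":61.5,"tz":2,"spin":-0.18,"gripper":3},
  {"tx":26.3,"ty":61.5,"tz":2,"spin":-0.18,"gripper":3},
])

```text
time_s: 1.6
eef_pos: [0.513, 0.0193, 0.2511]
eef_rot: [0.994, 0.11, 0.0, -0.001]
force: [-0.2, -0.3, 0.3]
opening: 0.349
```

```bash
python3 - <<'E'
from h import *
s=r.read_state(); print(s['time_s'],s['eef_pos'],s['eef_rot'])
p,d,K,V=snap("wrist"); cv2.imwrite("pics/w1.png",p); w=world(d,K,V)
q=w.reshape(-1,3); ok=(abs(q[:,0]-.6)<.2)&(abs(q[:,1]-.03)<.2)
for n,z0,z1,xm in(("pin",.166,.18,.56),("bar",.147,.157,1),("tab",.132,.141,1),("fl",.097,.104,1),("lid",.089,.0955,1)):
    a=q[ok&(q[:,2]>z0)&(q[:,2]<z1)&(q[:,0]<xm)]
    if len(a)>3:
        R=cv2.minAreaRect((a[:,:2]*1000).astype(np.float32)); print(n,len(a),a.mean(0).round(4),np.round(R[0],1),np.round(R[1],1),round(R[2],1),np.median(a[:,2]).round(4))
f=np.load("scene0.npz"); q=world(f['d'],f['K'],f['V']).reshape(-1,3)
a=q[(abs(q[:,0]-.51)<.03)&(abs(q[:,1]-.015)<.03)&(q[:,2]>.166)&(q[:,2]<.18)]; print(len(a),a.mean(0))
E
```

```text
1.6 [0.51298763 0.01931054 0.25111886] [ 9.93908762e-01  1.10200877e-01  1.83198379e-04 -1.05143090e-03]
pin 418 [0.5133 0.0128 0.1715] [512.9  12.6] [13.9 13.3] 13.3 0.1717
bar 5886 [0.5815 0.0291 0.1499] [571.6  26.6] [139.2  18. ] 13.4 0.1499
tab 600 [0.6077 0.0472 0.1364] [610.4  48.3] [49.7  6.1] 12.2 0.1365
fl 6838 [0.6119 0.0438 0.099 ] [610.3  41.3] [80.4 84.6] 13.4 0.099
lid 21514 [0.59   0.0371 0.091 ] [594.8  38.8] [126.  160.7] 8.8 0.091
28 [0.51310811 0.01281682 0.17351116]
```

View pics/w1.png

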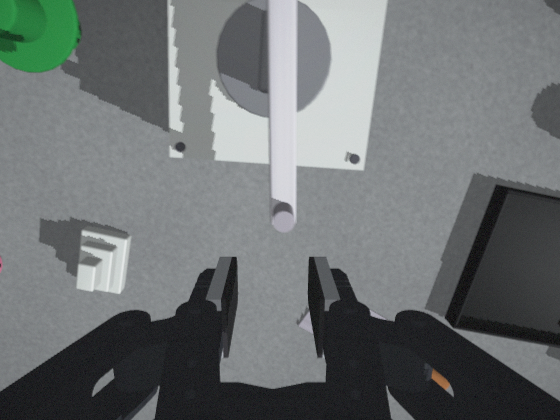

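The wrist view shows the pin at (283,218), the bar over the bung, and the gripper in line with it. Pin at (0.513, 0.0128), tip height right. Next I lower the jaws around the pin.

Request:
apply_moves([
  {"ty":-0.25,"tz":-2,"gripper":3},
  {"ty":-0.25,"tz":-5,"gripper":3},
  {"ty":-0.25,"tz":-7.5,"gripper":3},
  {"ty":-0.25,"tz":-9.2,"gripper":3},
  {"ty":-0.25,"tz":-9.2,"gripper":3},
])

```text
schema error: expected keys tx, ty, tz, spin, gripper
```

Request:
apply_moves([
  {"tx":0.88,"ty":-2.66,"spin":0.17,"gripper":3},
  {"tx":2.19,"ty":-5.14,"spin":0.34,"gripper":3},
  {"tx":3.91,"ty":-7.35,"spin":0.51,"gripper":3},
  {"tx":5.97,"ty":-9.25,"spin":0.68,"gripper":3},
  {"tx":8.33,"ty":-10.76,"spin":0.85,"gripper":3},
  {"tx":10.91,"ty":-11.86,"spin":1.02,"gripper":3},
  {"tx":13.64,"ty":-12.5,"spin":1.19,"gripper":3},
  {"tx":16.27,"ty":-12.68,"spin":1.35,"gripper":3},
  {"tx":16.27,"ty":-12.68,"spin":1.35,"gripper":3},
])

```text
schema error: expected keys tx, ty, tz, spin, gripper
```

All keys are required, and both calls were refused whole, so nothing moved. I'll resend them.

Request:
apply_moves([
  {"tx":0,"ty":-0.25,"tz":-2,"spin":0,"gripper":3},
  {"tx":0,"ty":-0.25,"tz":-5,"spin":0,"gripper":3},
  {"tx":0,"ty":-0.25,"tz":-7.5,"spin":0,"gripper":3},
  {"tx":0,"ty":-0.25,"tz":-9.2,"spin":0,"gripper":3},
  {"tx":0,"ty":-0.25,"tz":-9.2,"spin":0,"gripper":3},
])

```text
time_s: 2.28
eef_pos: [0.5114, 0.0112, 0.1583]
eef_rot: [0.994, 0.106, -0.001, 0.0]
force: [-0.7, 0.1, -0.6]
opening: 0.351
```

Request:
apply_moves([
  {"tx":0.88,"ty":-2.66,"tz":0,"spin":0.17,"gripper":3},
  {"tx":2.19,"ty":-5.14,"tz":0,"spin":0.34,"gripper":3},
  {"tx":3.91,"ty":-7.35,"tz":0,"spin":0.51,"gripper":3},
  {"tx":5.97,"ty":-9.25,"tz":0,"spin":0.68,"gripper":3},
  {"tx":8.33,"ty":-10.76,"tz":0,"spin":0.85,"gripper":3},
  {"tx":10.91,"ty":-11.86,"tz":0,"spin":1.02,"gripper":3},
  {"tx":13.64,"ty":-12.5,"tz":0,"spin":1.19,"gripper":3},
  {"tx":16.27,"ty":-12.68,"tz":0,"spin":1.35,"gripper":3},
  {"tx":16.27,"ty":-12.68,"tz":0,"spin":1.35,"gripper":3},
])

```text
time_s: 3.4
eef_pos: [0.6766, -0.1152, 0.16]
eef_rot: [0.71, 0.704, 0.001, 0.001]
force: [-0.2, -0.1, -0.5]
opening: 0.348
```

Request:
apply_moves([
  {"tx":0,"ty":0,"tz":5,"spin":0,"gripper":3},
  {"tx":-1,"ty":1,"tz":9.2,"spin":-0.17,"gripper":4},
  {"tx":-4,"ty":4,"tz":9.2,"spin":-0.35,"gripper":4},
  {"tx":-8,"ty":8,"tz":9.2,"spin":-0.52,"gripper":4},
  {"tx":-11,"ty":11,"tz":9.2,"spin":-0.7,"gripper":4},
  {"tx":-14.5,"ty":14.5,"tz":9.2,"spin":-0.87,"gripper":4},
  {"tx":-14.5,"ty":14.5,"tz":9.2,"spin":-1.05,"gripper":4},
  {"tx":-14.5,"ty":14.5,"tz":9.2,"spin":-1.22,"gripper":4},
  {"tx":-14.5,"ty":14.5,"tz":9.2,"spin":-1.41,"gripper":4},
  {"tx":-14.5,"ty":14.5,"tz":9.2,"spin":-1.41,"gripper":4},
  {"tx":-14.5,"ty":14.5,"tz":9.2,"spin":-1.41,"gripper":4},
])

```text
time_s: 4.78
eef_pos: [0.5298, 0.0304, 0.2517]
eef_rot: [0.997, 0.078, 0.0, 0.0]
force: [0.3, -0.0, -0.5]
opening: 0.469
```

```bash
cat > look.py <<'E'
from h import *
def rects(q,specs):
    for n,z0,z1,x0,x1,y0,y1 in specs:
        a=q[(q[:,2]>z0)&(q[:,2]<z1)&(q[:,0]>x0)&(q[:,0]<x1)&(q[:,1]>y0)&(q[:,1]<y1)]
        if len(a)<4: print(n,len(a)); continue
        R=cv2.minAreaRect((a[:,:2]*1000).astype(np.float32)); print(n,len(a),a.mean(0).round(4),np.round(R[0],1),np.round(R[1],1),round(R[2],1),'z',np.median(a[:,2]).round(4))
E
python3 - <<'E'
from look import *
s=r.read_state(); print(s['time_s'],s['eef_pos'],s['eef_rot'])
p,d,K,V=snap("wrist"); cv2.imwrite("pics/w2.png",p); w=world(d,K,V).reshape(-1,3)
A=(.5,.75,-.1,.2)
rects(w,[("bar",.145,.158,.5,.75,-.14,.2),("tab",.132,.141,*A),("fl",.097,.104,*A),("lid",.088,.0955,*A)])
E
```

```text
4.775 [0.52979423 0.03037287 0.25165732] [9.96949621e-01 7.80474925e-02 1.83393763e-04 9.15973502e-05]
bar 4272 [ 0.6682 -0.072   0.1498] [671.6 -56.1] [135.4  18.7] 89.4 z 0.1498
tab 2127 [0.6125 0.0417 0.1366] [612.   41.5] [49.3 17.9] 8.4 z 0.1367
fl 8289 [0.613  0.0416 0.099 ] [612.9  41. ] [85.4 87.4] 54.3 z 0.0989
lid 27135 [0.6025 0.0406 0.091 ] [601.4  39.9] [139.4 160.7] 8.8 z 0.091
```

View pics/w2.png

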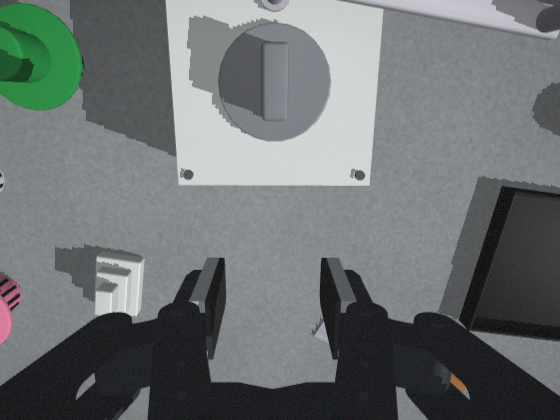

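The bar is clear on the right, and the tab is at (275,80) in view, at (0.612, 0.0415), square to the tool. I'll take the tab near its top.

Request:
apply_moves([
  {"tx":4,"ty":0.5,"tz":-3,"spin":0,"gripper":4},
  {"tx":8.2,"ty":1.05,"tz":-6,"spin":0,"gripper":4},
  {"tx":8.2,"ty":1.05,"tz":-8,"spin":0,"gripper":4},
  {"tx":8.2,"ty":1.05,"tz":-11,"spin":0,"gripper":4},
  {"tx":8.2,"ty":1.05,"tz":-12.7,"spin":0,"gripper":4},
  {"tx":8.2,"ty":1.05,"tz":-12.7,"spin":0,"gripper":4},
  {"tx":8.2,"ty":1.05,"tz":-12.7,"spin":0,"gripper":1},
  {"tx":8.2,"ty":1.05,"tz":-12.7,"spin":0,"gripper":1},
  {"tx":8.2,"ty":1.05,"tz":-12.7,"spin":0,"gripper":1},
  {"tx":8.2,"ty":1.05,"tz":-12.7,"spin":0,"gripper":1},
])

```text
time_s: 6.08
eef_pos: [0.6129, 0.0416, 0.1258]
eef_rot: [0.997, 0.077, 0.001, -0.0]
force: [-1.4, 1.4, 5.4]
opening: 0.188
```

Request:
apply_moves([
  {"tx":-0.03,"ty":0.2,"tz":0.1,"spin":0,"gripper":1},
  {"tx":-0.06,"ty":0.4,"tz":0.25,"spin":0,"gripper":1},
  {"tx":-0.06,"ty":0.4,"tz":0.25,"spin":0,"gripper":1},
  {"tx":-0.06,"ty":0.4,"tz":0.25,"spin":0,"gripper":1},
])

```text
time_s: 6.58
eef_pos: [0.6123, 0.043, 0.1262]
eef_rot: [0.997, 0.076, 0.001, 0.001]
force: [4.2, -2.6, -8.6]
opening: 0.188
```

```bash
cat > tilt.py <<'E'
from h import *
import json
def fl():
    for n in("scene",):
        p,d,K,V=snap(n); q=world(d,K,V).reshape(-1,3)
        c,s=np.cos(np.radians(8.8)),np.sin(np.radians(8.8)); dx,dy=q[:,0]-.612,q[:,1]-.0415
        X,Y=c*dx+s*dy,-s*dx+c*dy
        rr=np.hypot(X,Y)
        m=(rr<46)&(abs(Y)<.08)&(abs(X)<.08)&(abs(X)>.0)
        a=(rr<.040)&(abs(Y)>.018)&(q[:,2]>.085)&(q[:,2]<.125)
        A=np.c_[X[a],Y[a],np.ones(a.sum())]
        z=q[a,2]
        for _ in range(4):
            k=np.linalg.lstsq(A,z,rcond=None)[0]; e=abs(A@k-z); g=e<max(.0015,np.median(e)*2.5); A,z=A[g],z[g]
        lid=(abs(X)<.078)&(abs(Y)<.078)&(rr>.055)&(q[:,2]>.08)&(q[:,2]<.13)
        print(n,len(z),"flange tilt deg (about x: + = left side up)",np.degrees(np.arctan(k[1])).round(1),"tiltX",np.degrees(np.arctan(k[0])).round(1),"z0",k[2].round(4),"lid z",np.median(q[lid,2]).round(4))
    s=r.read_state(); print(s['time_s'],s['eef_pos'].round(4),s['force'].round(1),s['moment'].round(2),s['opening'].round(3))
if __name__=="__main__": fl()
E
python3 tilt.py
```

```text
scene 156 flange tilt deg (about x: + = left side up) -0.3 tiltX 0.2 z0 0.1013 lid z 0.0932Traceback (most recent call last):
  File "tilt.py", line 18, in <module>
    if __name__=="__main__": fl()
                             ~~^^
  File "tilt.py", line 17, in fl
    s=r.read_state(); print(s['time_s'],s['eef_pos'].round(4),s['force'].round(1),s['moment'].round(2),s['opening'].round(3))
                                                                                                       ^^^^^^^^^^^^^^^^^^
AttributeError: 'float' object has no attribute 'round'
```

Request:
apply_moves([
  {"tx":-0.03,"ty":0.2,"tz":0.15,"spin":0,"gripper":1},
  {"tx":-0.06,"ty":0.4,"tz":0.25,"spin":0,"gripper":1},
  {"tx":-0.06,"ty":0.4,"tz":0.25,"spin":0,"gripper":1},
  {"tx":-0.06,"ty":0.4,"tz":0.25,"spin":0,"gripper":1},
])

```text
time_s: 7.12
eef_pos: [0.6117, 0.0435, 0.1278]
eef_rot: [0.997, 0.075, 0.0, 0.003]
force: [7.4, -7.8, -12.5]
opening: 0.187
```

```bash
sed -i "s/,s\['opening'\].round(3)/,s['opening']/" tilt.py; python3 tilt.py
```

```text
scene 144 flange tilt deg (about x: + = left side up) -0.3 tiltX -0.6 z0 0.1036 lid z 0.0932
7.175 [0.6117 0.0436 0.1278] [  7.1  -8.2 -12.9] [-2.32 -1.77  0.01] 0.1906748279181877
```

Request:
apply_moves([
  {"tx":-0.04,"ty":0.3,"tz":-0.2,"spin":0,"gripper":1},
  {"tx":-0.09,"ty":0.6,"tz":-0.2,"spin":0,"gripper":1},
  {"tx":-0.15,"ty":1.0,"tz":-0.2,"spin":0,"gripper":1},
  {"tx":-0.15,"ty":1.0,"tz":-0.2,"spin":0,"gripper":1},
])

```text
time_s: 7.68
eef_pos: [0.612, 0.0455, 0.1286]
eef_rot: [0.997, 0.073, 0.001, 0.008]
force: [3.2, -23.0, 7.5]
opening: 0.195
```

```bash
python3 tilt.py
```

```text
scene 149 flange tilt deg (about x: + = left side up) -2.0 tiltX -1.7 z0 0.1043 lid z 0.0931
7.725 [0.612  0.0455 0.1286] [  2.5 -23.1   7.7] [-6.15 -0.74  0.09] 0.1885484885220071
```

Request:
apply_moves([
  {"tx":-0.06,"ty":0.4,"tz":0.1,"spin":0,"gripper":1},
  {"tx":-0.12,"ty":0.8,"tz":0.2,"spin":0,"gripper":1},
  {"tx":-0.18,"ty":1.2,"tz":0.4,"spin":0,"gripper":1},
  {"tx":-0.18,"ty":1.2,"tz":0.4,"spin":0,"gripper":1},
])

```text
time_s: 8.22
eef_pos: [0.6115, 0.0521, 0.1336]
eef_rot: [0.997, 0.071, 0.002, 0.011]
force: [2.6, -34.4, 16.0]
opening: 0.193
```

```bash
python3 tilt.py
```

```text
scene 139 flange tilt deg (about x: + = left side up) -9.7 tiltX -0.8 z0 0.1094 lid z 0.0931
8.275 [0.6115 0.0521 0.1336] [  3.  -34.9  15.5] [-8.57 -0.62  0.01] 0.18986450422434212
```

Request:
apply_moves([
  {"tx":0.15,"ty":-1,"tz":0,"spin":0,"gripper":1},
  {"tx":0.3,"ty":-2,"tz":0,"spin":0,"gripper":1},
  {"tx":0.45,"ty":-3,"tz":0,"spin":0,"gripper":1},
  {"tx":0.54,"ty":-3.6,"tz":0.1,"spin":0,"gripper":1},
  {"tx":0.63,"ty":-4.2,"tz":0.2,"spin":0,"gripper":1},
  {"tx":0.63,"ty":-4.2,"tz":0.2,"spin":0,"gripper":1},
])

```text
time_s: 9.02
eef_pos: [0.6138, 0.0397, 0.1354]
eef_rot: [0.997, 0.08, 0.001, -0.006]
force: [-4.4, 18.1, 10.9]
opening: 0.19
```

```bash
python3 tilt.py
```

```text
scene 156 flange tilt deg (about x: + = left side up) 2.9 tiltX -1.7 z0 0.1083 lid z 0.0933
9.075 [0.6138 0.0396 0.1354] [-4.1 17.5 11.2] [ 4.64  1.2  -0.01] 0.19099504094901865
```

Request:
apply_moves([
  {"tx":0.06,"ty":-0.4,"tz":0.05,"spin":0,"gripper":1},
  {"tx":0.12,"ty":-0.8,"tz":0.1,"spin":0,"gripper":1},
  {"tx":0.2,"ty":-1.3,"tz":0.2,"spin":0,"gripper":1},
  {"tx":0.2,"ty":-1.3,"tz":0.2,"spin":0,"gripper":1},
])

```text
time_s: 9.57
eef_pos: [0.6162, 0.0306, 0.1384]
eef_rot: [0.997, 0.081, 0.002, -0.008]
force: [-6.5, 25.1, 15.8]
opening: 0.19
```

```bash
python3 tilt.py
```

```text
scene 175 flange tilt deg (about x: + = left side up) 12.2 tiltX -0.2 z0 0.1112 lid z 0.0931
9.625 [0.6162 0.0306 0.1384] [-7.2 24.2 15.2] [ 6.41  1.64 -0.03] 0.18698564552058733
```

Request:
apply_moves([
  {"tx":0,"ty":0,"tz":0.4,"spin":0,"gripper":1},
  {"tx":-0.05,"ty":0.3,"tz":0.8,"spin":0,"gripper":1},
  {"tx":-0.1,"ty":0.6,"tz":1.0,"spin":0,"gripper":1},
  {"tx":-0.1,"ty":0.6,"tz":1.2,"spin":0,"gripper":1},
])

```text
time_s: 10.12
eef_pos: [0.6143, 0.0278, 0.1473]
eef_rot: [0.997, 0.079, -0.0, -0.003]
force: [-0.5, 9.0, -1.8]
opening: 0.192
```

```bash
python3 tilt.py
```

```text
scene 133 flange tilt deg (about x: + = left side up) 10.8 tiltX -0.4 z0 0.1187 lid z 0.0931
10.175 [0.6145 0.0276 0.1476] [-1.   9.8  1.1] [ 2.66  0.27 -0.01] 0.18941701404485076
```

Request:
apply_moves([
  {"tx":-0.1,"ty":0.6,"tz":1,"spin":0,"gripper":1},
  {"tx":-0.2,"ty":1.2,"tz":2,"spin":0,"gripper":1},
  {"tx":-0.3,"ty":1.9,"tz":4,"spin":0,"gripper":1},
  {"tx":-0.3,"ty":1.9,"tz":7,"spin":0,"gripper":1},
  {"tx":-0.3,"ty":1.9,"tz":11,"spin":0,"gripper":1},
  {"tx":-0.3,"ty":1.9,"tz":12,"spin":0,"gripper":1},
])

```text
time_s: 10.92
eef_pos: [0.6136, 0.0413, 0.2714]
eef_rot: [0.997, 0.077, 0.003, 0.0]
force: [-0.2, -0.1, -1.6]
opening: 0.186
```

```bash
python3 - <<'E'
from look import *
s=r.read_state(); print(s['time_s'],s['eef_pos'],s['eef_rot'],s['force'])
p,d,K,V=snap("scene"); cv2.imwrite("pics/s2.png",cv2.resize(p[120:330,100:380],None,fx=2.8,fy=2.8)); w=world(d,K,V).reshape(-1,3)
rects(w,[("lid",.086,.098,.5,.72,-.06,.15),("bungs",.15,.31,.54,.7,-.03,.12)])
E
```

```text
10.925 [0.61359422 0.04128328 0.27136241] [9.97051107e-01 7.66816806e-02 3.00104665e-03 6.32805292e-05] [-0.15925581 -0.13566742 -1.58529547]
lid 1951 [0.6177 0.0354 0.0928] [610.2  42.6] [164.5 162. ] 9.0 z 0.093
bungs 970 [0.6323 0.0381 0.2318] [637.   33.5] [ 87.4 128.6] 64.7 z 0.2409
```

View pics/s2.png

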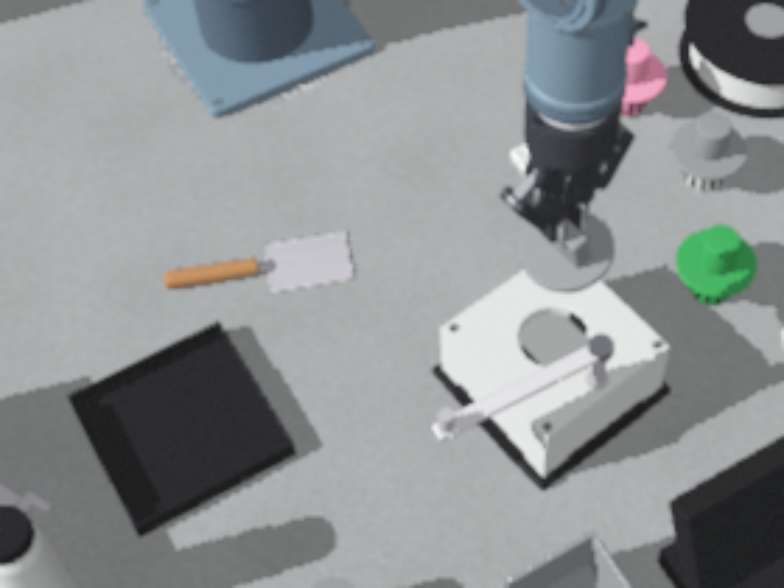

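The bung is out at (567,250) in view, level in the grip. The port is open, and the box is still down on its base. Next, the tray.

Request:
apply_moves([
  {"tx":-2,"ty":-5,"tz":0,"spin":0,"gripper":1},
  {"tx":-4.5,"ty":-10.5,"tz":0,"spin":0,"gripper":1},
  {"tx":-7,"ty":-16,"tz":0,"spin":0,"gripper":1},
  {"tx":-9.5,"ty":-21.5,"tz":0,"spin":0,"gripper":1},
  {"tx":-12,"ty":-27,"tz":-4,"spin":0,"gripper":1},
  {"tx":-13.5,"ty":-32,"tz":-8,"spin":0,"gripper":1},
  {"tx":-14.5,"ty":-34.8,"tz":-13,"spin":0,"gripper":1},
  {"tx":-14.5,"ty":-34.8,"tz":-17,"spin":0,"gripper":1},
  {"tx":-14.5,"ty":-34.8,"tz":-18,"spin":0,"gripper":1},
  {"tx":-14.5,"ty":-34.8,"tz":-18,"spin":0,"gripper":1},
])

```text
time_s: 12.22
eef_pos: [0.4673, -0.3061, 0.0874]
eef_rot: [0.997, 0.077, -0.0, -0.0]
force: [0.4, 0.2, -0.9]
opening: 0.188
```

```bash
python3 - <<'E'
from look import *
s=r.read_state(); print(s['time_s'],s['eef_pos'],s['force'])
p,d,K,V=snap("scene"); cv2.imwrite("pics/s3.png",cv2.resize(p[200:330,90:250],None,fx=4,fy=4)); w=world(d,K,V).reshape(-1,3)
rects(w,[("fl",.03,.065,.4,.53,-.37,-.24)])
E
```

```text
12.225 [ 0.46725852 -0.30611371  0.08743147] [ 0.44366412  0.23344829 -0.85203015]
fl 417 [ 0.4762 -0.3022  0.0571] [ 466.1 -299.2] [83.9 82.6] 55.9 z 0.057
```

View pics/s3.png

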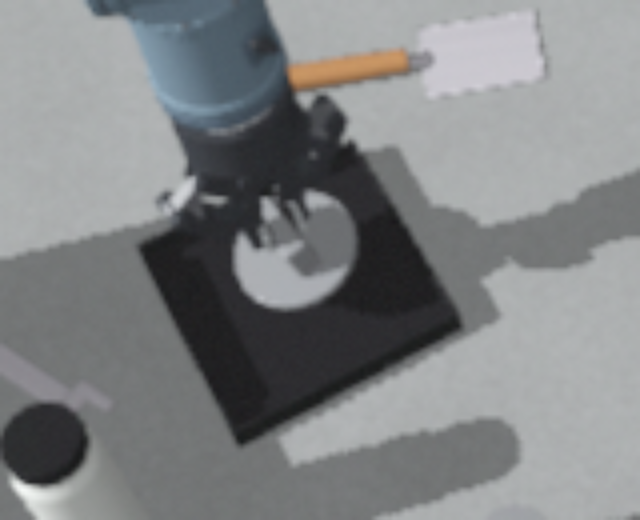

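The bung hangs level over the tray with its flange top 15 mm above the standing height. I'll lower it.

Request:
apply_moves([
  {"tx":0,"ty":0,"tz":-0.5,"spin":0,"gripper":1},
  {"tx":0,"ty":0,"tz":-1.0,"spin":0,"gripper":1},
  {"tx":0,"ty":0,"tz":-1.4,"spin":0,"gripper":1},
  {"tx":0,"ty":0,"tz":-1.7,"spin":0,"gripper":1},
  {"tx":0,"ty":0,"tz":-1.8,"spin":0,"gripper":1},
  {"tx":0,"ty":0,"tz":-1.8,"spin":0,"gripper":1},
])

```text
time_s: 13.02
eef_pos: [0.4707, -0.307, 0.075]
eef_rot: [0.997, 0.077, 0.003, 0.001]
force: [-7.8, 9.6, 48.3]
opening: 0.186
```

Request:
apply_moves([
  {"tx":0.1,"ty":0,"tz":0.6,"spin":0,"gripper":1},
  {"tx":0.1,"ty":0,"tz":0.6,"spin":0,"gripper":1},
  {"tx":0.1,"ty":0,"tz":0.6,"spin":0,"gripper":3.5},
  {"tx":0.1,"ty":0,"tz":0.6,"spin":0,"gripper":3.5},
  {"tx":0.1,"ty":0,"tz":0.6,"spin":0,"gripper":3.5},
  {"tx":0.1,"ty":0,"tz":3,"spin":0,"gripper":3.5},
  {"tx":0.1,"ty":0,"tz":8,"spin":0,"gripper":3.5},
  {"tx":0.1,"ty":0,"tz":14,"spin":0,"gripper":3.5},
  {"tx":-2,"ty":5,"tz":19,"spin":0,"gripper":6},
])

```text
time_s: 14.15
eef_pos: [0.4512, -0.2672, 0.2544]
eef_rot: [0.997, 0.075, 0.002, 0.001]
force: [1.4, 0.8, -0.1]
opening: 0.603
```

```bash
python3 - <<'E'
from look import *
s=r.read_state(); print(s['time_s'],s['eef_pos'],s['force'],s['qpos'])
p,d,K,V=snap("scene"); w=world(d,K,V).reshape(-1,3)
rects(w,[("fl",.036,.046,.38,.55,-.39,-.22),("tab",.072,.086,.38,.55,-.39,-.22),("lid",.086,.098,.5,.72,-.06,.15)])
p,d,K,V=snap("top"); w=world(d,K,V).reshape(-1,3)
rects(w,[("fl",.036,.046,.38,.55,-.39,-.22),("tab",.072,.086,.38,.55,-.39,-.22)])
E
```

```text
14.15 [ 0.45121516 -0.26717971  0.25438456] [ 1.44674938  0.76971316 -0.1102705 ] [ 0.65117366  0.30648482 -0.24712783  1.83765616  0.08874533  1.00347022
 -1.05343646]
fl 453 [ 0.4696 -0.2935  0.0425] [ 465.7 -292.8] [85.  84.3] 86.6 z 0.0426
tab 117 [ 0.4671 -0.293   0.0802] [ 465.3 -293.1] [51.7 18.8] 7.9 z 0.0804
lid 2219 [0.61   0.0421 0.0929] [610.7  42.7] [162.9 164.7] 8.5 z 0.093
fl 84 [ 0.4762 -0.2801  0.0418] [ 467.6 -280. ] [53.7 84.8] 80.3 z 0.0419
tab 8 [ 0.484  -0.287   0.0796] [ 484.5 -287.1] [ 6.  13.2] 57.8 z 0.0803
```

The bung stands upright at (0.466, −0.293) with its flange top at 42 mm, as it should be. Next, the grey cartridge.

Request:
apply_moves([
  {"tx":0.3,"ty":6,"tz":0,"spin":0,"gripper":7.5},
  {"tx":0.6,"ty":12,"tz":0,"spin":0,"gripper":7.5},
  {"tx":0.9,"ty":18,"tz":0,"spin":0,"gripper":7.5},
  {"tx":1.2,"ty":24,"tz":0,"spin":0,"gripper":7.5},
  {"tx":1.5,"ty":30,"tz":0,"spin":0,"gripper":7.5},
  {"tx":1.8,"ty":36,"tz":0,"spin":0,"gripper":7.5},
  {"tx":2.1,"ty":42,"tz":0,"spin":0,"gripper":7.5},
  {"tx":2.3,"ty":48,"tz":0,"spin":0,"gripper":7.5},
  {"tx":2.5,"ty":54,"tz":0,"spin":0,"gripper":7.5},
  {"tx":2.6,"ty":59.1,"tz":0,"spin":0,"gripper":7.5},
  {"tx":2.6,"ty":59.1,"tz":-5,"spin":0,"gripper":7.5},
  {"tx":2.6,"ty":59.1,"tz":-9,"spin":0,"gripper":7.5},
])

```text
time_s: 15.75
eef_pos: [0.4757, 0.3264, 0.1593]
eef_rot: [0.997, 0.077, -0.001, 0.0]
force: [-0.6, -0.3, -0.5]
opening: 0.878
```

```bash
python3 - <<'E'
from look import *
s=r.read_state(); print(s['time_s'],s['eef_pos'],s['force'],s['eef_rot'])
p,d,K,V=snap("scene"); w=world(d,K,V).reshape(-1,3)
rects(w,[("fl",.05,.062,.42,.53,.28,.39),("head",.09,.1,.42,.53,.28,.39)])
p,d,K,V=snap("wrist"); w=world(d,K,V).reshape(-1,3); cv2.imwrite("pics/w3.png",p)
rects(w,[("fl",.05,.062,.42,.53,.28,.39),("head",.09,.1,.42,.53,.28,.39)])
E
```

```text
15.75 [0.47573876 0.32643387 0.15929232] [-0.63430254 -0.32641551 -0.45323656] [ 9.97001458e-01  7.73802838e-02 -5.42838721e-04  2.99461509e-04]
fl 299 [0.4791 0.3295 0.0565] [475.1 333.3] [83.3 80.6] 47.2 z 0.0565
head 104 [0.4744 0.3354 0.0959] [472.8 336.8] [37.5 40. ] 52.3 z 0.0964
fl 7753 [0.4806 0.3359 0.0549] [472.8 335.6] [84.9 84.9] 55.6 z 0.0549
head 3446 [0.474  0.3357 0.0946] [472.8 335.6] [39.  38.6] 7.9 z 0.0947
```

View pics/w3.png

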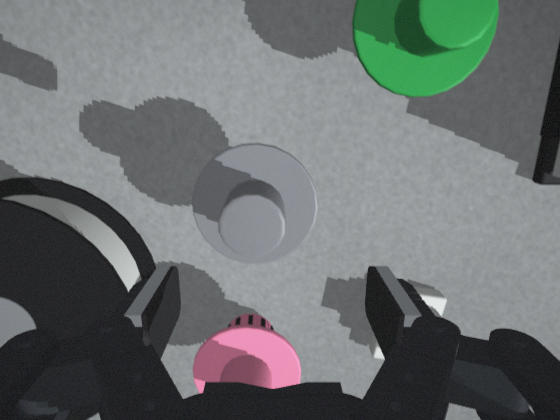

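Grey cartridge at (255,200) in view, at (0.4728, 0.3356). Pink is at (247,365), green at (430,40) and the spool is on the left, all clear of the jaws.

Request:
apply_moves([
  {"tx":0,"ty":0.1,"tz":-2,"spin":0,"gripper":6.2},
  {"tx":0,"ty":0.1,"tz":-5,"spin":0,"gripper":6.2},
  {"tx":0,"ty":0.1,"tz":-8,"spin":0,"gripper":6.2},
  {"tx":0,"ty":0.1,"tz":-10.6,"spin":0,"gripper":6.2},
  {"tx":0,"ty":0.1,"tz":-10.6,"spin":0,"gripper":6.2},
  {"tx":0,"ty":0.1,"tz":-10.6,"spin":0,"gripper":3},
  {"tx":0,"ty":0.1,"tz":-10.6,"spin":0,"gripper":3},
  {"tx":0,"ty":0.1,"tz":-10.6,"spin":0,"gripper":3},
  {"tx":0,"ty":0.1,"tz":-10.6,"spin":0,"gripper":3},
])

```text
time_s: 16.98
eef_pos: [0.4774, 0.3297, 0.0579]
eef_rot: [0.997, 0.077, 0.002, -0.002]
force: [-1.1, 3.2, 6.9]
opening: 0.464
```

Request:
apply_moves([
  {"tx":0,"ty":0,"tz":3,"spin":0,"gripper":3},
  {"tx":0,"ty":0,"tz":8,"spin":0,"gripper":3},
  {"tx":0,"ty":0,"tz":13,"spin":0,"gripper":3},
  {"tx":0,"ty":0,"tz":17,"spin":0,"gripper":3},
  {"tx":0,"ty":0,"tz":17,"spin":0,"gripper":3},
  {"tx":0,"ty":0,"tz":17,"spin":0,"gripper":3},
])

```text
time_s: 17.73
eef_pos: [0.4758, 0.3263, 0.2251]
eef_rot: [0.997, 0.077, -0.0, 0.001]
force: [0.3, -0.1, -2.1]
opening: 0.46
```

```bash
python3 - <<'E'
from look import *
s=r.read_state(); print(s['time_s'],s['eef_pos'],s['force'],s['eef_rot'],s['opening'])
for n in("scene","top","wrist"):
    p,d,K,V=snap(n); w=world(d,K,V).reshape(-1,3); print(n)
    if n=="wrist": cv2.imwrite("pics/w4.png",p)
    rects(w,[("fl",.215,.235,.40,.55,.25,.41)]); 
    q=w[(abs(w[:,0]-.473)<.05)&(abs(w[:,1]-.335)<.05)&(w[:,2]>.12)]; print(np.histogram(q[:,2],bins=np.arange(.16,.29,.01)))if n=="scene" else 0
E
```

```text
17.725 [0.47579005 0.32631741 0.22506627] [ 0.33041079 -0.07005623 -2.13131925] [ 9.97059694e-01  7.66245754e-02 -3.92456727e-04  6.97458287e-04] 0.4595948152188773
scene
fl 316 [0.4862 0.3197 0.2244] [481.2 321.9] [83.1 63.9] 58.7 z 0.2242
(array([  2,  27,  25,   9,   0,  27, 275,  32,  50,  43,  80,  48]), array([0.16, 0.17, 0.18, 0.19, 0.2 , 0.21, 0.22, 0.23, 0.24, 0.25, 0.26,
       0.27, 0.28]))
top
fl 42 [0.4923 0.3037 0.2222] [489.1 299.8] [64.9 18. ] 31.8 z 0.2219
wrist
fl 12790 [0.4942 0.3311 0.2224] [481.2 332. ] [65.2 83.5] 34.4 z 0.2217
```

```bash
python3 - <<'E'
from look import *
s=r.read_state(); print(s['eef_pos'])
for n in("wrist","scene"):
    p,d,K,V=snap(n); w=world(d,K,V).reshape(-1,3)
    a=w[(w[:,2]>.2185)&(w[:,2]<.228)&(abs(w[:,0]-.48)<.07)&(abs(w[:,1]-.33)<.07)]
    print(n,cv2.minEnclosingCircle((a[:,:2]*1000).astype(np.float32)),a[:,:2].min(0),a[:,:2].max(0))
    k=np.linalg.lstsq(np.c_[a[:,:2]-a[:,:2].mean(0),np.ones(len(a))],a[:,2],rcond=None)[0]; print(np.degrees(k[:2]),k[2])
p,d,K,V=snap("wrist"); w=world(d,K,V); 
E
```

```text
[0.47537367 0.32651648 0.22420526]
wrist ((473.0101623535156, 327.3840637207031), 42.62730407714844) [0.43398    0.28488085] [0.51514355 0.37000981]
[-1.94779786  2.66273838] 0.22169895637849937
scene ((474.13916015625, 326.9716491699219), 43.458961486816406) [0.43411666 0.2844309 ] [0.51559788 0.37023176]
[-0.94186128  1.82588623] 0.22340787588073702
```

Request:
apply_moves([
  {"tx":2.3,"ty":-4.8,"tz":0,"spin":0,"gripper":3},
  {"tx":4.6,"ty":-9.5,"tz":0,"spin":0,"gripper":3},
  {"tx":6.9,"ty":-14.2,"tz":0,"spin":0,"gripper":3},
  {"tx":9.2,"ty":-19,"tz":0,"spin":0,"gripper":3},
  {"tx":11.5,"ty":-23.7,"tz":0,"spin":0,"gripper":3},
  {"tx":13.8,"ty":-28.5,"tz":0,"spin":0,"gripper":3},
  {"tx":13.8,"ty":-28.5,"tz":0,"spin":0,"gripper":3},
  {"tx":13.8,"ty":-28.5,"tz":0,"spin":0,"gripper":3},
  {"tx":13.8,"ty":-28.5,"tz":-3,"spin":0,"gripper":3},
  {"tx":13.8,"ty":-28.5,"tz":-5,"spin":0,"gripper":3},
  {"tx":13.8,"ty":-28.5,"tz":-5,"spin":0,"gripper":3},
])

```text
time_s: 19.4
eef_pos: [0.6125, 0.0432, 0.1739]
eef_rot: [0.997, 0.078, -0.002, -0.0]
force: [-0.9, 0.6, -1.4]
opening: 0.462
```

```bash
python3 - <<'E'
from look import *
s=r.read_state(); print(s['time_s'],s['eef_pos'],s['force'])
for n in("scene","wrist"):
    p,d,K,V=snap(n); w=world(d,K,V).reshape(-1,3)
    if n=="scene": cv2.imwrite("pics/s5.png",cv2.resize(p[150:300,210:370],None,fx=4,fy=4))
    rects(w,[("lid",.086,.098,.5,.72,-.06,.15)])
    a=w[(w[:,2]>.169)&(w[:,2]<.179)&(abs(w[:,0]-.612)<.06)&(abs(w[:,1]-.042)<.06)]
    print(n,cv2.minEnclosingCircle((a[:,:2]*1000).astype(np.float32)),np.median(a[:,2]))
E
```

```text
19.4 [0.6124551  0.04319588 0.17387928] [-0.90738105  0.60571123 -1.37712967]
lid 1633 [0.6269 0.0285 0.0929] [610.6  43.1] [163.1 164.1] 8.9 z 0.0931
scene ((610.9650268554688, 44.803775787353516), 43.378475189208984) 0.17309414752317887
lid 26284 [0.6439 0.052  0.0909] [615.8  42.2] [151.8 161. ] 8.6 z 0.0909
wrist ((610.7817993164062, 44.086219787597656), 42.66392517089844) 0.17263642312017113
```

View pics/s5.png

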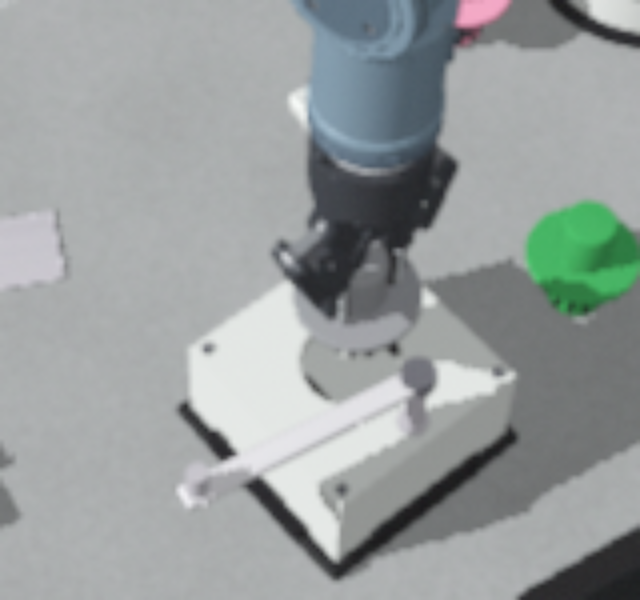

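The cartridge hangs above the port, 2 mm too far left. I'll correct that and lower it.

Request:
apply_moves([
  {"tx":0.05,"ty":-0.2,"tz":-1,"spin":0,"gripper":3},
  {"tx":0.05,"ty":-0.2,"tz":-2.5,"spin":0,"gripper":3},
  {"tx":0.05,"ty":-0.2,"tz":-4,"spin":0,"gripper":3},
  {"tx":0.05,"ty":-0.2,"tz":-5.5,"spin":0,"gripper":3},
  {"tx":0.05,"ty":-0.2,"tz":-6.5,"spin":0,"gripper":3},
  {"tx":0.05,"ty":-0.2,"tz":-7,"spin":0,"gripper":3},
  {"tx":0.05,"ty":-0.2,"tz":-7,"spin":0,"gripper":3},
])

```text
time_s: 20.38
eef_pos: [0.6145, 0.0404, 0.1054]
eef_rot: [0.997, 0.077, -0.0, -0.0]
force: [0.3, -0.2, -1.9]
opening: 0.46
```

Request:
apply_moves([
  {"tx":0,"ty":0,"tz":-0.3,"spin":0,"gripper":3},
  {"tx":0,"ty":0,"tz":-0.6,"spin":0,"gripper":3},
  {"tx":0,"ty":0,"tz":-0.8,"spin":0,"gripper":3},
  {"tx":0,"ty":0,"tz":-0.8,"spin":0,"gripper":3},
])

```text
time_s: 20.88
eef_pos: [0.6151, 0.0408, 0.0987]
eef_rot: [0.997, 0.077, 0.001, -0.0]
force: [-1.8, 1.9, 6.3]
opening: 0.456
```

Request:
apply_moves([
  {"tx":0,"ty":0,"tz":-0.2,"spin":0,"gripper":3},
  {"tx":0,"ty":0,"tz":-0.3,"spin":0,"gripper":3},
  {"tx":0,"ty":0,"tz":0,"spin":0,"gripper":3},
  {"tx":0,"ty":0,"tz":0.1,"spin":0,"gripper":6.2},
  {"tx":0,"ty":0,"tz":0.1,"spin":0,"gripper":6.2},
  {"tx":0,"ty":0,"tz":0.1,"spin":0,"gripper":6.2},
  {"tx":0,"ty":0,"tz":2,"spin":0,"gripper":6.2},
  {"tx":0,"ty":0,"tz":6,"spin":0,"gripper":6.2},
  {"tx":0,"ty":0,"tz":11,"spin":0,"gripper":6.2},
  {"tx":-5,"ty":0,"tz":15,"spin":0,"gripper":6.2},
  {"tx":-10,"ty":0,"tz":17,"spin":0,"gripper":6.2},
  {"tx":-13,"ty":0,"tz":17,"spin":0,"gripper":6.2},
])

```text
time_s: 22.38
eef_pos: [0.4837, 0.0408, 0.2706]
eef_rot: [0.997, 0.077, 0.002, 0.001]
force: [-0.6, -0.3, 0.0]
opening: 0.726
```

```bash
python3 - <<'E'
from look import *
s=r.read_state(); print(s['time_s'],s['eef_pos'],s['force'])
for n in("scene","wrist"):
    p,d,K,V=snap(n); w=world(d,K,V).reshape(-1,3); print(n)
    cv2.imwrite(f"pics/{n}6.png",p)
    B=(.54,.69,-.03,.11)
    rects(w,[("lid",.086,.0955,.5,.72,-.06,.15),("fl",.0955,.103,*B),("head",.132,.142,*B),("bung fl",.036,.046,.38,.55,-.39,-.22),("bung tab",.072,.086,.38,.55,-.39,-.22)])
    a=w[(w[:,2]>.0955)&(w[:,2]<.106)&(np.hypot(w[:,0]-.612,w[:,1]-.042)<.04)]
    k=np.linalg.lstsq(np.c_[a[:,:2]-a[:,:2].mean(0),np.ones(len(a))],a[:,2],rcond=None)[0]; print("tilt",np.degrees(k[:2]).round(2),k[2].round(4))
E
```

```text
22.375 [0.48374769 0.04077129 0.27057451] [-0.61106765 -0.25513326  0.01635989]
scene
lid 1694 [0.612  0.0412 0.0923] [610.5  43. ] [164.1 164.4] 9.0 z 0.0925
fl 559 [0.6138 0.0365 0.098 ] [614.7  40.3] [149.4 139.5] 0.3 z 0.0975
head 148 [0.6141 0.0394 0.1381] [634.4  37.2] [39.2 89.6] 81.3 z 0.1382
bung fl 444 [ 0.4707 -0.2939  0.0425] [ 465.5 -292.4] [83.5 84.5] 9.0 z 0.0427
bung tab 115 [ 0.4666 -0.2932  0.0799] [ 464.5 -292.8] [51.6 19.2] 9.9 z 0.0804
tilt [0.36 0.06] 0.0996
wrist
lid 17672 [0.5738 0.0365 0.0911] [580.3  36.6] [ 95.3 160.5] 8.9 z 0.091
fl 4807 [0.5972 0.0384 0.097 ] [597.9  37.5] [57.  85.2] 8.8 z 0.097
head 2045 [0.6061 0.0391 0.1368] [604.8  38.4] [25.2 39.2] 9.1 z 0.1369
bung fl 1190 [ 0.4564 -0.2648  0.0404] [ 454.4 -264.8] [76.1 24.3] 20.8 z 0.0406
bung tab 0
tilt [-0.03  0.02] 0.0971
```

View pics/scene6.png

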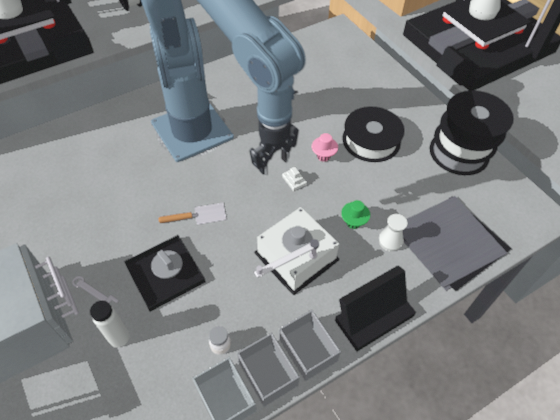

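The last scene view agrees with the measurements. The cartridge sits home at (297,240), with its flange 6 mm above the lid and level. The bung stands in the tray at (165,264), the bar is off to the right, and the bystanders look undisturbed.

```bash
python3 -c "
from station import r
print(r.job_done())"
```

```text
the job is handed in; nothing more can be done
None
```

The job is done and handed in at about 22.5 s of the 72 s allowed.

**What I did:**
- I swung the keeper bar about 80° to the right.
- I gripped the bung by its tab's flat faces and rocked it while lifting. It went to 9.7° left, then 12.2° right (a little past ten), and came out.
- I stood the bung in the tray, then set the grey cartridge into the port.

**Last checks:**
- **Cartridge:** its flange top is 6 mm above the lid (nominal 6). The tilt is 0.0° by the wrist camera and 0.4° by the scene camera, which was disturbed by nearby points.
- **Box:** the lid height stayed at about 93 mm at every check during the rocking and was 92.5 mm at the end. The box stayed down.
- **Bung:** it stands upright with its flange top at 42.5 mm (nominal 42), about 13 mm off the tray's centre but well inside the walls.
- **Bystanders:** the spool, tools, jars and look-alikes look undisturbed in the last picture. I did not measure them.

**Disagreements:**
- Some moves ended several millimetres short of where I expected. The cartridge was shifted about 8 mm as I gripped it, so I re-measured it before inserting it.
- The wrist and scene cameras' heights differed by 1 to 2 mm throughout.
- Pressing the bung into the tray read 48 N at the wrist. That is under the 120 N wrist limit, and it passed through the held bung rather than the gripper's body.

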